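# Pack the takeaway carton

## Robot

A 6-joint arm with a two-finger parallel gripper is mounted at the origin on a cart in front of the work surface, level with it; the furniture and walls round the work are solid. World frame = base frame: x ahead of the robot, y to its left, z up, the work surface at z = 0. Lengths are in m, angles in rad, forces in N, time in s.
With the tool pointing down it reaches from about 0.3 to 0.95 m from the base axis. Payload 3.1 kg.
Tool frame: the origin (TCP) lies at the very end of the fingers, on their centre line; the grasp point (between the pads) lies 19 mm behind it; z points along the fingers, y is the direction in which the jaws open and shut (so a half turn about z gives the same grasp; the last joint's range is limited). The gripper opens to 85 mm and grips with 20 to 120 N. Pads are 22 mm wide; open, the fingers measure 114 mm over their backs; the gripper's body (76 mm by 85 mm) begins 54 mm behind the grasp point. The pads swing forward as they close: fully open they stand 13 mm farther back than shut.
Start: joints at [1.273, 0.308, 1.634, -0, 1.2, -0.07], TCP at [0.141, 0.609, 0.231] pointing down, gripper open.
Joint ranges: [-3.06, 3.06], [-0.79, 1.96], [0.05, 2.63], [-1.19, 4.34], [0.05, 2.64], [-2.94, 2.94]. Speed limits (rad/s): [2.79, 2.79, 3.14, 3.14, 3.14, 3.14].

## Interface

Orientations are given as a unit quaternion [x, y, z, w].
In Python, from cell import r, optics, order gives the robot as it stands.
- The arm moves only by the tool drive_tool, never from a script. Its argument "increments" is a list that holds one entry, the list of rows, each a list of 4 numbers: the shift along the tool's x, y, z in m, then the turn about the tool's z in degrees. A call has exactly 8 rows; each row is the pose to reach, as a shift and turn from the pose commanded when the call began, along the tool's axes at that moment; what a row does not reach only later rows make up. A row lasts 1/12 s, in which the tool goes at most 41.7 mm and 7.16 degrees, less where a joint would pass 70% of its speed; a pose out of reach is approached as far as the arm can. A call with a gripper value outside its range is refused whole. "jaw" is the closure, from -1 (fully open) to 1 (shut), set as the call begins (left out, the last holds). The fingers move at their own pace and stop on an object; the grip force is fixed at half the most. Time passes only in rows, so rows that repeat a pose let the fingers close, or fill a call up. It gives the time, the measured TCP pose, the force and the opening at its end, in the units of the state.
- r.state(): the state, without advancing time (a new reading comes with each control period).
- optics.capture(name): name is "side" or "top" or "wrist"; returns the picture (420x560x3 uint8, red, green, blue); there is no depth.
- optics.camera_info(name): a dict with "fx", "fy", "cx", "cy" (pixels), "world_from_camera" (4x4, takes a point from camera to world coordinates); the wrist camera has in their place "mount" (4x4, takes a point from camera to tool coordinates, whose origin is the TCP and whose axes are the flange's). Camera axes: x right, y down, z forward; pixel columns grow to the right and rows downward; lengths in m; the calibration is good to about 2 mm. A picture is of the moment at which its call begins: read the wrist's pose just before it. camera_info takes no time and is no camera call.
- order.sign_off(): hands the job in, once; it reports no verdict.
The state is a dict: "time": time; "joints": joint angles; "qd": joint speeds; "joint_torque": joint torques, N m; "ee_pos": TCP position; "orientation": TCP orientation; "force": force on the tool from outside, world axes, zero at the start; "wrist_torque": the same for the moment, N m; "grip_width": finger opening in m.
Only numpy, scipy, OpenCV 4.12 (cv2) and the standard library are available. Lean on these libraries where they do the work, as an engineer would, in place of code of your own. Each camera call takes 0.05 s, during which the arm holds its last target. There are 200 camera calls.

## Task

Pack the takeaway order: lift the small white canister off its round wooden riser by its handle and set it down upright on the floor of the open cardboard carton, without dropping it. Then close the carton: fold the two short side flaps down flat first, and after them the two long flaps flat over the top. Leave the tea-light glass, the muffin and the round cheese where they are.

Things in the scene. Friction and masses are not known exactly. Their poses are not given: they have to be found in the camera images.
- carton: open brown cardboard carton, fixed, 140 (its x) x 170 (its y) x 105 mm high, walls and floor 4 mm, so 132 x 162 mm clear inside. Origin: centre of its underside; z up; -x side faces roughly to the robot. Flaps on its rim: short ones on its +y and -y sides, long ones on its -x and +x sides. A cloth-covered shelf 205 mm high begins at about x = 0.71 m
- short_flap_left (a joint): short left (+y) flap: cardboard panel 3 mm thick, 134 mm wide, 60 mm from hinge to free edge; hinge through [0, 85, 105] mm in the carton's frame, along its x. Radians: 0 = folded flat over the opening, 1.57 = upright; starts leaning out at 1.75 to 2.1, stop at 2.3. Stays where it is left; about 1 N at its free edge folds it
- short_flap_right (a joint): short right (-y) flap: cardboard panel 3 mm thick, 134 mm wide, 60 mm from hinge to free edge; hinge through [0, -85, 105] mm in the carton's frame, along its x. Radians: 0 = folded flat over the opening, 1.57 = upright; starts leaning out at 1.75 to 2.1, stop at 2.3. Stays where it is left; about 1 N at its free edge folds it
- long_flap_near (a joint): long near (-x) flap: cardboard panel 3 mm thick, 168 mm wide, 68.5 mm from hinge to free edge; hinge through [-70, 0, 108.5] mm in the carton's frame, along its y. Radians: 0 = folded flat over the opening, 1.57 = upright; starts leaning out at 1.75 to 2.1, stop at 2.3. Stays where it is left; about 1 N at its free edge folds it
- long_flap_far (a joint): long far (+x) flap: cardboard panel 3 mm thick, 168 mm wide, 68.5 mm from hinge to free edge; hinge through [70, 0, 108.5] mm in the carton's frame, along its y. Radians: 0 = folded flat over the opening, 1.57 = upright; starts leaning out at 1.75 to 2.1, stop at 2.3. Stays where it is left; about 1 N at its free edge folds it
- short_flap_left_edge (a point): middle of the free edge of the short flap left, on the face that is on top when it is shut (the outer face when it stands open)
- short_flap_right_edge (a point): middle of the free edge of the short flap right, on the face that is on top when it is shut (the outer face when it stands open)
- long_flap_near_edge (a point): middle of the free edge of the long flap near, on the face that is on top when it is shut (the outer face when it stands open)
- long_flap_far_edge (a point): middle of the free edge of the long flap far, on the face that is on top when it is shut (the outer face when it stands open)
- canister: white canister with a steel lid, 66 mm across, 56 mm high to the top of the lid, about 0.22 kg, loose, standing on the riser. Origin: centre of its underside; z up. A rigid arched handle stands over it in its y-z plane: a pale wooden bar 10 mm (x) x 52 mm (y) x 9 mm (z), its underside 23 mm above the lid's top; overall height 89 mm
- canister_grip (a point): centre of the canister's wooden handle bar, 84 mm above its underside; pinch the bar across the canister's x. Axes as the canister's
- riser: round dark wooden riser on four steel legs, 112 mm across, 62 mm high, fixed to the table. Origin: centre of its underside on the table
- tealight: frosted tea-light glass, 60 mm across, 64 mm high, loose; origin at the centre of its underside. Leave it alone
- muffin: pale small muffin with dark chips, 43 mm across, 34 mm high, loose; origin at the centre of its underside. Leave it alone
- wax_cheese: small round yellow cheese, 68 mm across, 40 mm high, loose; origin at the centre of its underside. Leave it alone
There are look-alikes about, which are no part of the job. What is shaped like the canister but blue or red is not meant.

How it is judged:
By the outcome, as a careful person would: the job done as asked, in the order asked, and still so for the second after the job is handed in, with the robot touching nothing.
It also fails if it takes over 64 s, if anything falls off the work surface, if the arm or the gripper's body presses on something with over 40 N, if the wrist force passes 120 N, or if a joint passes its speed limit or range.

## Working session

There is one attempt and no reset: what is moved stays moved. The work goes in short steps, Python scripts to look and compute and a tool call to move; the robot and the scene stay as the last step left them, time stands still between calls to the robot, and variables do not carry over. Pictures are saved under pics/ and viewed, about 8 in all and at most 12, crops included, and the job is handed in when it is done.

Besides the shell and the picture viewer there is one more tool, called after "Call:" in YAML: its name, and indented under it one key for each argument. drive_tool: Moves the arm, as the interface text tells. Its arguments: {"type":"object","properties":{"increments":{"type":"array"},"jaw":{"type":"number"}},"required":["increments"]}

```bash
mkdir -p pics; ls; python3 - <<'E'
from cell import r,optics
import cv2,numpy as np
print(r.state())
ims=[]
for n in("side","top"):
    im=optics.capture(n); cv2.imwrite(f"pics/{n}0.png",im[...,::-1]); i=optics.camera_info(n)
    print(n,i["fx"],i["cx"],i["cy"],np.round(i["world_from_camera"],4).tolist())
print(optics.camera_info("wrist"))
E
```

```text
pics
{'time': 0.0, 'joints': array([ 1.27327913e+00,  3.08992265e-01,  1.63519484e+00,  1.66970081e-05,
        1.19967207e+00, -6.97532928e-02]), 'qd': array([-0.00120612,  0.00014946,  0.00188828, -0.00182277,  0.00011756,
        0.00034059]), 'joint_torque': array([-2.47536836e-04, -4.15253592e+01, -2.76665372e+01,  4.12525480e-05,
        1.01211882e-02,  9.88026301e-07]), 'ee_pos': array([0.1409395 , 0.60806473, 0.23005104]), 'orientation': array([ 1.13638896e-01,  9.93521473e-01, -1.11278909e-03, -2.14585395e-04]), 'force': array([-0.21360678, -0.15668267,  0.14808099]), 'wrist_torque': array([0.0083485 , 0.03413545, 0.01714397]), 'grip_width': 0.08500631917214362}
side 522.5219139895213 282.0991273043653 207.67555085730845 [[-0.9997, -0.0157, 0.0202, 0.4818], [-0.0256, 0.6278, -0.7779, 1.0321], [-0.0005, -0.7782, -0.628, 0.9773], [0.0, 0.0, 0.0, 1.0]]
top 440.4962846680223 279.9896039060288 212.87102735550408 [[-0.0179, -0.9855, 0.169, 0.3522], [-0.9997, 0.0208, 0.0152, -0.0343], [-0.0185, -0.1686, -0.9855, 1.0886], [0.0, 0.0, 0.0, 1.0]]
{'fx': 373.53012102399254, 'fy': 373.53012102399254, 'cx': 277.63784354313776, 'cy': 204.85765284485106, 'mount': array([[-3.39162575e-04, -9.63091379e-01, -2.69174442e-01,
         6.83157202e-02],
       [ 9.99999570e-01, -9.43036710e-05, -9.22596420e-04,
        -9.67157167e-04],
       [ 8.63160520e-04, -2.69174639e-01,  9.63090997e-01,
        -1.43051481e-01],
       [ 0.00000000e+00,  0.00000000e+00,  0.00000000e+00,
         1.00000000e+00]])}
```

View pics/side0.png

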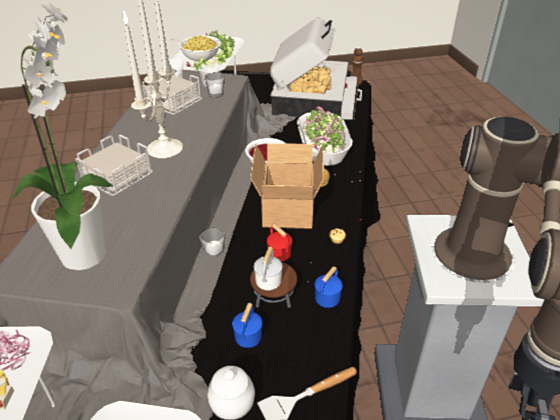

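View pics/top0.png

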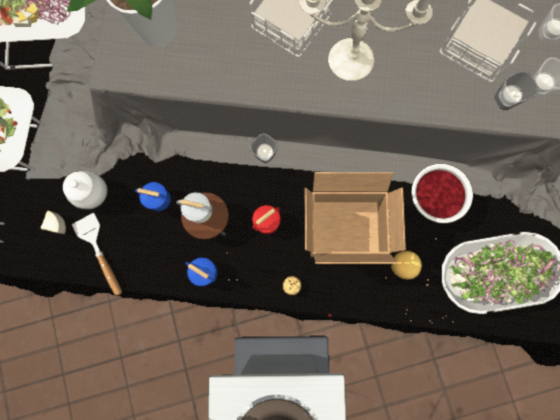

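The side view shows the white canister on its riser at about (268,272), with the carton at (288,185). In the top view the canister is at (196,206) and the carton at (352,220). The cheese (407,265) sits just beside the carton's near right corner. I'll zoom in for the corners.

```bash
python3 - <<'E'
import cv2,numpy as np
s=cv2.imread("pics/side0.png");t=cv2.imread("pics/top0.png")
def c(im,x,y,w,h,k): return cv2.resize(im[y:y+h,x:x+w],None,fx=k,fy=k,interpolation=cv2.INTER_CUBIC)
a=np.hstack([c(s,240,135,100,75,4),c(t,295,165,100+20,75+0,4)[:, :0]]) 
A=c(s,240,135,100,100,4);B=c(t,300,165,110,110,400/110)
C=c(s,240,240,66,33*2,200/66);D=c(t,170,180,66,66,200/66)
top=np.hstack([A,B]);bot=np.hstack([C,D,np.zeros((200,400,3),np.uint8)])
cv2.imwrite("pics/crop0.png",np.vstack([top,bot]))
E
```

```text
(no output)
```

View pics/crop0.png

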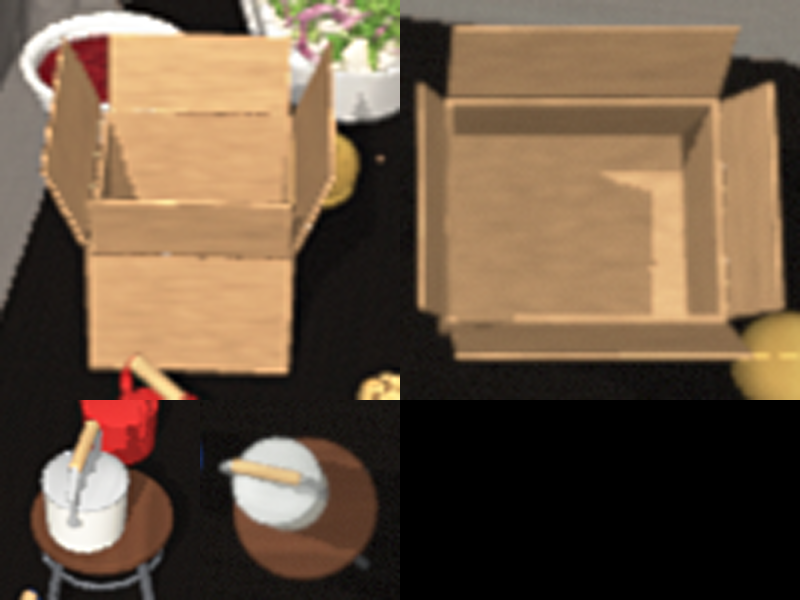

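```bash
cat > h.py <<'E'
import numpy as np
from cell import r,optics
def ray(n,p,st=None):
    i=optics.camera_info(n)
    if n=="wrist":
        from scipy.spatial.transform import Rotation as R
        T=np.eye(4);T[:3,:3]=R.from_quat(st["orientation"]).as_matrix();T[:3,3]=st["ee_pos"];M=T@i["mount"]
    else: M=np.array(i["world_from_camera"])
    d=M[:3,:3]@[(p[0]-i["cx"])/i["fx"],(p[1]-i["cy"])/i["fy"],1]
    return M[:3,3],d/np.linalg.norm(d)
def plane(n,p,z,st=None):
    o,d=ray(n,p,st); return o+d*(z-o[2])/d[2]
def tri(a,b):
    (o,d),(p,e)=a,b
    s=np.linalg.lstsq(np.c_[d,-e],p-o,rcond=None)[0]
    x,y=o+d*s[0],p+e*s[1]; return (x+y)/2,np.linalg.norm(x-y)
E
python3 - <<'E'
from h import *
np.set_printoptions(precision=4,suppress=True)
S=lambda p:ray("side",p);T=lambda p:ray("top",p)
print("bar",tri(S((271.4,248.3)),T((203,206.4))),tri(S((264.8,262.4)),T((179.2,201.1))))
print("barz",plane("top",(191.1,203.7),.146),plane("side",(268.1,255.3),.146))
for p in[(261.75,198.75),(313.25,198.75)]:print("rim side",plane("side",p,.105))
for p in[(262.5,227.5),(312.5,228)]:print("base side",plane("side",p,0))
for p in[(45,100),(320,98),(322,320),(42,322)]:
    q=(300+p[0]/3.636,165+p[1]/3.636);print("rim top",plane("top",q,.105))
for n,p,q in[("+y L far",(65,36),None)]:pass
# flap free edges: far corner pairs
Q=lambda p:S((240+p[0]/4,135+p[1]/4));W=lambda p:T((300+(p[0]-400)/3.636,165+p[1]/3.636))
for n,a,b in[("far,-y",(65,38),(738,27)),("far,+y",(45,165),(452,25)),("near,-y",(330,45),(750,358)),("near,+y",(333,178),(455,358)),
  ("left far",(92,203),(418,84)),("left near",(291,206),(420,310)),("right far",(110,37),(774,84)),("right near",(290,38),(782,310))]:
    print(n,tri(Q(a),W(b)))
# canister base / riser top
print("riser",plane("top",(204.5,214.5),.062))
print("cheese",plane("top",(407,265),.04),"muffin",plane("top",(292,285),.03),"red",plane("top",(265,215),.085))
E
```

```text
bar (array([0.5309, 0.1488, 0.1429]), np.float64(0.002739697387342963)) (array([0.5432, 0.2002, 0.1478]), np.float64(0.0021365774334580795))
barz [0.5383 0.1743 0.146 ] [0.5359 0.1757 0.146 ]
rim side [ 0.566  -0.0856  0.105 ]
rim side [ 0.4262 -0.0891  0.105 ]
base side [ 0.5666 -0.0873  0.    ]
base side [ 0.4245 -0.0887  0.    ]
rim top [ 0.5664 -0.0939  0.105 ]
rim top [ 0.5639 -0.2656  0.105 ]
rim top [ 0.4253 -0.2587  0.105 ]
rim top [ 0.4274 -0.0878  0.105 ]
far,-y (array([ 0.5919, -0.2642,  0.166 ]), np.float64(0.002938838885058961))
far,+y (array([ 0.5946, -0.095 ,  0.1733]), np.float64(0.0038704807130688947))
near,-y (array([ 0.3985, -0.2594,  0.1656]), np.float64(0.0007342145839711148))
near,+y (array([ 0.402 , -0.0912,  0.1683]), np.float64(0.00019403543833436716))
left far (array([ 0.5629, -0.0747,  0.1577]), np.float64(0.00424501253816771))
left near (array([ 0.4302, -0.0723,  0.1588]), np.float64(0.000647313849687665))
right far (array([ 0.5602, -0.2866,  0.1532]), np.float64(0.0023327616819772807))
right near (array([ 0.4265, -0.2816,  0.1571]), np.float64(0.00023026357756079338))
riser [0.5281 0.1605 0.062 ]
cheese [ 0.4012 -0.315   0.04  ] muffin [ 0.3596 -0.0434  0.03  ] red [0.52   0.0159 0.085 ]
```

Call:
drive_tool:
  increments:
    - [[-0.03,-0.02,0,7],[-0.06,-0.04,0,14],[-0.09,-0.062,0,21],[-0.12,-0.083,0,28],[-0.15,-0.104,0,35],[-0.18,-0.125,0,42],[-0.21,-0.145,0,49],[-0.242,-0.166,0,56]]
  jaw: -1

```text
time: 0.77
ee_pos: [0.3398, 0.3909, 0.2309]
orientation: [0.569, 0.822, -0.0, -0.0]
force: [0.8, 0.6, -0.1]
grip_width: 0.0855
```

```bash
cat >> h.py <<'E'
from scipy.spatial.transform import Rotation as R
def todo(goal,alpha):
    "shift in tool axes and turn to put TCP at goal with tool y at world angle alpha (deg)"
    st=r.state();M=R.from_quat(st["orientation"]).as_matrix()
    a=np.degrees(np.arctan2(M[1,1],M[0,1]))
    print("t %.2f"%st["time"],"pos",np.round(st["ee_pos"],4),"alpha %.1f"%a,"w %.4f"%st["grip_width"],"F",np.round(st["force"],1),"j6 %.2f"%st["joints"][5])
    print("  shift",np.round(M.T@(np.array(goal)-st["ee_pos"]),4),"turn %.1f"%(a-alpha))
E
python3 -c "
from h import *
todo([.537,.1745,.2],-13.5)"
```

```text
t 0.77 pos [0.3398 0.3909 0.2309] alpha 20.6 w 0.0855 F [ 0.8  0.6 -0.1] j6 0.41
  shift [-0.272   0.1083  0.0308] turn 34.1
```

Call:
drive_tool:
  increments:
    - [[-0.036,0.014,0,6],[-0.074,0.029,0,12],[-0.112,0.044,0,18],[-0.15,0.06,0,24],[-0.188,0.075,0.005,30],[-0.226,0.09,0.01,34],[-0.256,0.102,0.015,34],[-0.272,0.108,0.015,34]]

```text
time: 1.43
ee_pos: [0.539, 0.1736, 0.2148]
orientation: [0.784, 0.621, -0.001, 0.0]
force: [-0.4, -0.1, 0.8]
grip_width: 0.0854
```

```bash
python3 -c "
from h import *
import cv2
todo([.537,.1745,.127],-13.5)
st=r.state();im=optics.capture('wrist');cv2.imwrite('pics/w1.png',im[...,::-1]);np.save('w1.npy',np.r_[st['ee_pos'],st['orientation']])
i=optics.camera_info('wrist')
"
```

```text
t 1.43 pos [0.539  0.1736 0.2148] alpha -13.2 w 0.0854 F [-0.4 -0.1  0.8] j6 0.47
  shift [ 0.0006 -0.0021  0.0878] turn 0.3
```

View pics/w1.png

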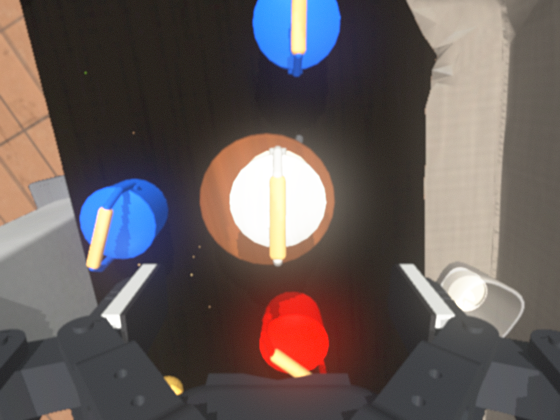

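The bar runs from (277,177) to (278,261), in line with the pads and midway between the fingertips (about 130 and 428).

```bash
python3 -c "
from h import *
w=np.load('w1.npy');st=dict(ee_pos=w[:3],orientation=w[3:])
for p in [(277,177),(278,261),(277.5,219)]:
    print(plane('wrist',p,.146,st))
print(tri(ray('wrist',(277.5,219),st),ray('top',(191.1,203.7))),tri(ray('wrist',(277.5,219),st),ray('side',(268.1,255.3))))
todo([.537,.1745,.127],-13.5)
"
```

```text
[0.54415402 0.19749508 0.146     ]
[0.53266112 0.14611394 0.146     ]
[0.53859347 0.17263562 0.146     ]
(array([0.53831024, 0.17356532, 0.1481639 ]), np.float64(0.0010236998326018977)) (array([0.5372168 , 0.17076862, 0.14085077]), np.float64(0.0019886879262479206))
t 1.48 pos [0.5405 0.1724 0.2152] alpha -13.3 w 0.0855 F [ 1.8 -1.  -0.7] j6 0.47
  shift [ 0.0014 -0.004   0.0882] turn 0.2
```

Call:
drive_tool:
  increments:
    - [[0,-0.001,0.02,0],[0,-0.001,0.045,0],[0,-0.001,0.065,0],[0,-0.001,0.078,0],[0,-0.001,0.085,0],[0,-0.001,0.086,0],[0,-0.001,0.086,0],[0,-0.001,0.086,0]]

```text
time: 2.15
ee_pos: [0.5373, 0.1777, 0.1313]
orientation: [0.783, 0.622, 0.001, 0.0]
force: [-0.7, 0.1, -0.4]
grip_width: 0.0851
```

Call:
drive_tool:
  increments:
    - [[0,0,0,0],[0,0,0,0],[0,0,0,0],[0,0,0,0],[0,0,0,0],[0,0,0,0],[0,0,0,0],[0,0,0,0]]
  jaw: 1

```text
time: 2.82
ee_pos: [0.5369, 0.1773, 0.1304]
orientation: [0.783, 0.622, 0.0, 0.0]
force: [0.9, -0.4, 0.7]
grip_width: 0.0081
```

Call:
drive_tool:
  increments:
    - [[0,0,0,0],[0,0,0,0],[0,0,0,0],[0,0,-0.003,0],[0,0,-0.008,0],[0,0,-0.018,0],[0,0,-0.028,0],[0,0,-0.04,0]]

```text
time: 3.48
ee_pos: [0.5362, 0.1773, 0.171]
orientation: [0.783, 0.622, -0.0, -0.0]
force: [0.0, 0.7, -2.3]
grip_width: 0.0084
```

```bash
python3 -c "
from h import *
import cv2
todo([.4955,-.1755,.25],-1)
im=optics.capture('wrist');cv2.imwrite('pics/w2.png',im[...,::-1])
"
```

```text
t 3.48 pos [0.5362 0.1773 0.171 ] alpha -13.1 w 0.0084 F [ 0.   0.7 -2.3] j6 0.47
  shift [-0.3529  0.04   -0.0789] turn -12.1
```

View pics/w2.png

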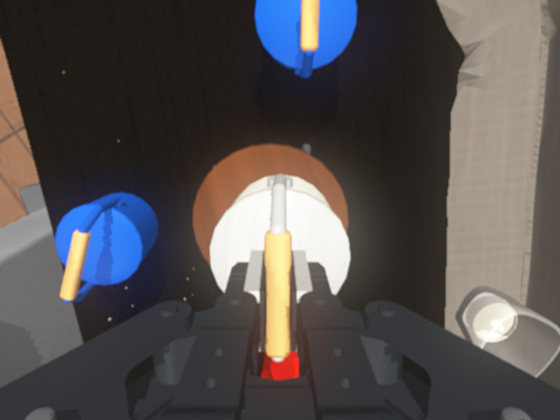

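The canister is held by its bar with 8.4 mm grip width and 2.3 N load. It hangs clear of the riser.

Call:
drive_tool:
  increments:
    - [[0,0,-0.02,0],[0,0,-0.045,0],[-0.01,0,-0.07,0],[-0.03,0.004,-0.09,-2],[-0.06,0.008,-0.1,-4],[-0.09,0.012,-0.1,-6],[-0.12,0.015,-0.1,-8],[-0.15,0.018,-0.1,-10]]

```text
time: 4.2
ee_pos: [0.5203, 0.026, 0.2718]
orientation: [0.725, 0.689, 0.001, 0.001]
force: [-0.0, -0.7, -2.4]
grip_width: 0.0083
```

```bash
python3 -c "
from h import *
todo([.4955,-.175,.27],-1)
"
```

```text
t 4.20 pos [0.5203 0.026  0.2718] alpha -2.9 w 0.0083 F [-0.  -0.7 -2.4] j6 0.02
  shift [-0.202  -0.0146  0.0018] turn -1.9
```

Call:
drive_tool:
  increments:
    - [[-0.03,-0.002,0,-1],[-0.06,-0.004,0,-2],[-0.09,-0.006,0,-2],[-0.12,-0.009,0,-2],[-0.15,-0.011,0,-2],[-0.175,-0.013,0,-2],[-0.193,-0.014,0,-2],[-0.2,-0.0145,0,-2]]

```text
time: 4.87
ee_pos: [0.4949, -0.1745, 0.2713]
orientation: [0.714, 0.7, -0.0, 0.001]
force: [0.7, -0.0, -2.8]
grip_width: 0.0089
```

```bash
python3 -c "
from h import *
import cv2
todo([.4955,-.175,.073],-1)
ims=[optics.capture(n)[...,::-1] for n in ('top','wrist','side')]
a=cv2.resize(ims[0][150:290,280:430],(400,373)); b=cv2.resize(ims[1],(400,300));c=cv2.resize(ims[2][100:240,220:350],(346,373))
o=np.zeros((600,800,3),np.uint8);o[:373,:400]=a;o[:300,400:]=b;o[300:,400:400+278]=cv2.resize(c,(278,300));cv2.imwrite('pics/c3.png',o)
"
```

```text
t 4.87 pos [ 0.4949 -0.1745  0.2713] alpha -1.2 w 0.0089 F [ 0.7 -0.  -2.8] j6 -0.40
  shift [-1.000e-04  3.000e-04  1.983e-01] turn -0.2
```

View pics/c3.png

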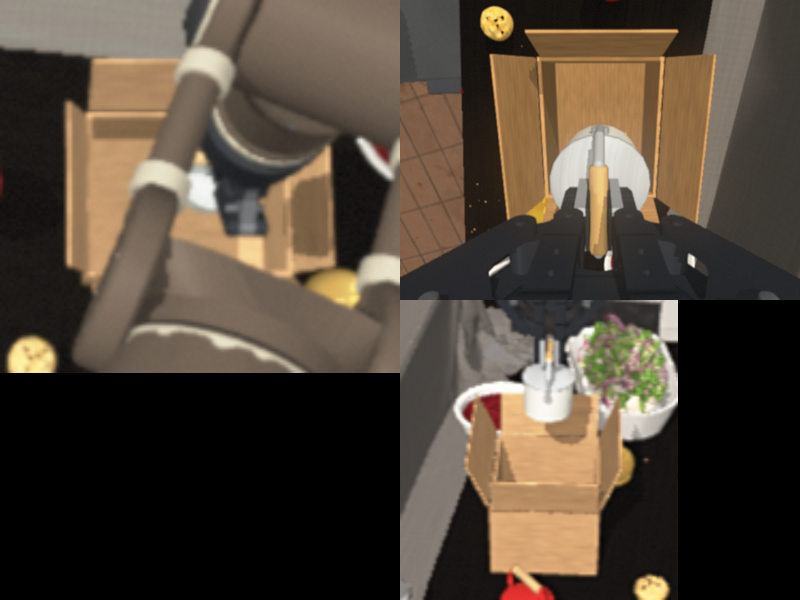

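The canister is centred over the opening: in the wrist crop it sits at column 600, between walls at 540 and 660.

Call:
drive_tool:
  increments:
    - [[0,0,0.02,0],[0,0,0.05,0],[0,0,0.08,0],[0,0,0.11,0],[0,0,0.14,0],[0,0,0.165,0],[0,0,0.183,0],[0,0,0.19,0]]

```text
time: 5.68
ee_pos: [0.4929, -0.1691, 0.0772]
orientation: [0.713, 0.701, -0.001, -0.003]
force: [-1.2, 0.8, -2.7]
grip_width: 0.0086
```

Call:
drive_tool:
  increments:
    - [[0,0,0.002,0],[0,0,0.003,0],[0,0,0.004,0],[0,0,0.005,0],[0,0,0.006,0],[0,0,0.007,0],[0,0,0.0075,0],[0,0,0.0075,0]]

```text
time: 6.35
ee_pos: [0.4951, -0.1719, 0.0729]
orientation: [0.714, 0.701, 0.0, 0.0]
force: [-0.7, -0.1, -1.3]
grip_width: 0.0082
```

Call:
drive_tool:
  increments:
    - [[0,0,0.0005,0],[0,0,0.001,0],[0,0,0.001,0],[0,0,0.001,0],[0,0,0.001,0],[0,0,0.001,0],[0,0,0.001,0],[0,0,0.001,0]]

```text
time: 7.02
ee_pos: [0.4957, -0.172, 0.0722]
orientation: [0.714, 0.701, 0.0, 0.001]
force: [1.0, 0.8, 3.6]
grip_width: 0.0083
```

Contact at +3.6 N, so I release.

Call:
drive_tool:
  increments:
    - [[0,0,0,0],[0,0,0,0],[0,0,0,0],[0,0,0,0],[0,0,0,0],[0,0,0,0],[0,0,0,0],[0,0,0,0]]
  jaw: -0.2

```text
time: 7.68
ee_pos: [0.4951, -0.1718, 0.0717]
orientation: [0.714, 0.701, -0.0, -0.0]
force: [-0.8, -0.1, -0.1]
grip_width: 0.0513
```

Call:
drive_tool:
  increments:
    - [[0,0,-0.01,0],[0,0,-0.03,0],[0,0,-0.06,0],[0,0,-0.09,0],[0,0,-0.12,0],[0,0,-0.15,0],[0,0,-0.17,0],[0,0,-0.17,0]]

```text
time: 8.35
ee_pos: [0.4986, -0.1733, 0.2485]
orientation: [0.714, 0.701, 0.002, 0.006]
force: [1.5, -0.3, 1.5]
grip_width: 0.0512
```

```bash
python3 -c "
from h import *
import cv2
todo([.4955,-.02,.24],-1)
ims=[optics.capture(n)[...,::-1] for n in ('wrist','side')]
o=np.zeros((420,800,3),np.uint8);o[:,:560]=ims[0];o[:258,560:]=cv2.resize(ims[1][100:240,220:350],(240,258));cv2.imwrite('pics/c4.png',o)
"
```

```text
t 8.35 pos [ 0.4986 -0.1733  0.2485] alpha -1.0 w 0.0512 F [ 1.5 -0.3  1.5] j6 -0.40
  shift [ 0.1533 -0.006   0.0077] turn -0.0
```

View pics/c4.png

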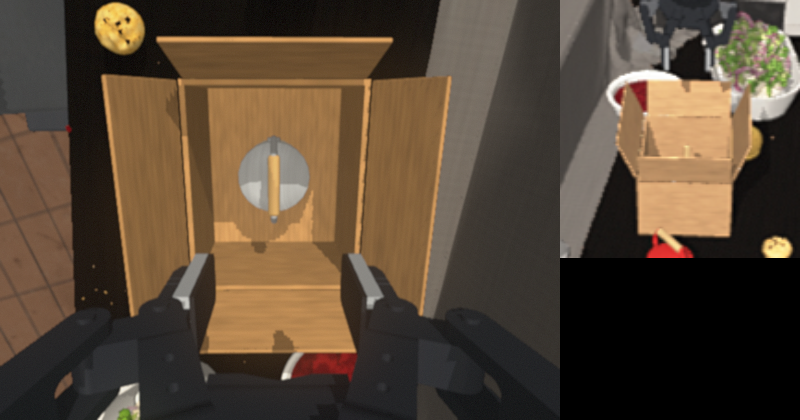

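The canister stands upright on the carton floor, with its bar at (274,185). Next comes the left short flap, with the fingers shut.

Call:
drive_tool:
  increments:
    - [[0.03,0,0,0],[0.06,0,0,0],[0.09,0,0,0],[0.12,0,0,0],[0.143,0,0,0],[0.143,0,0.035,0],[0.143,0,0.075,0],[0.143,0,0.1,0]]
  jaw: 1

```text
time: 9.12
ee_pos: [0.4942, -0.0276, 0.1373]
orientation: [0.713, 0.701, -0.002, -0.003]
force: [-0.8, 0.2, -1.6]
grip_width: 0.0003
```

Call:
drive_tool:
  increments:
    - [[0,0,0,0],[-0.01,0,0,0],[-0.02,0,0,0],[-0.03,0,0,0],[-0.04,0,0,0],[-0.05,0,0,0],[-0.06,0,0,0],[-0.06,0,0,0]]

```text
time: 9.78
ee_pos: [0.4972, -0.0912, 0.1426]
orientation: [0.714, 0.7, 0.0, 0.001]
force: [0.1, 0.5, 0.7]
grip_width: 0.0002
```

Call:
drive_tool:
  increments:
    - [[-0.009,0,0.003,0],[-0.017,0,0.008,0],[-0.023,0,0.014,0],[-0.028,0,0.021,0],[-0.031,0,0.028,0],[-0.032,0,0.033,0],[-0.032,0,0.036,0],[-0.032,0,0.036,0]]

```text
time: 10.45
ee_pos: [0.4957, -0.1212, 0.1077]
orientation: [0.713, 0.701, -0.001, -0.001]
force: [-7.0, 0.7, 18.2]
grip_width: -0.0001
```

Call:
drive_tool:
  increments:
    - [[0,0,-0.03,0],[0,0,-0.065,0],[0,0,-0.1,0],[-0.02,0,-0.13,0],[-0.05,0,-0.135,0],[-0.085,0,-0.135,0],[-0.12,0,-0.135,0],[-0.155,0,-0.135,0]]

```text
time: 11.12
ee_pos: [0.4929, -0.2769, 0.2404]
orientation: [0.713, 0.701, -0.0, -0.0]
force: [0.3, 0.6, -0.3]
grip_width: -0.0002
```

```bash
python3 -c "
from h import *
import cv2
todo([.495,-.32,.145],-1)
cv2.imwrite('pics/s5.png',cv2.resize(optics.capture('side')[100:240,220:350,::-1],None,fx=3,fy=3))
"
```

```text
t 11.12 pos [ 0.4929 -0.2769  0.2404] alpha -1.0 w -0.0002 F [ 0.3  0.6 -0.3] j6 -0.57
  shift [-0.0431  0.0028  0.0954] turn 0.0
```

View pics/s5.png

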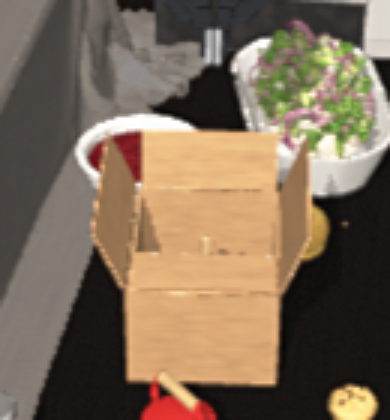

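The left short flap lies flat. The right one is next.

Call:
drive_tool:
  increments:
    - [[-0.02,0,0,0],[-0.04,0.001,0,0],[-0.045,0.002,0.02,0],[-0.045,0.002,0.05,0],[-0.045,0.002,0.08,0],[-0.045,0.002,0.097,0],[-0.045,0.002,0.097,0],[-0.045,0.002,0.097,0]]

```text
time: 11.83
ee_pos: [0.4933, -0.3197, 0.1419]
orientation: [0.713, 0.701, -0.0, -0.002]
force: [0.0, 0.4, 0.7]
grip_width: 0.0003
```

Call:
drive_tool:
  increments:
    - [[0.01,0,0,0],[0.02,0,0,0],[0.03,0,0,0],[0.04,0,0,0],[0.05,0,0,0],[0.06,0,0,0],[0.063,0,0,0],[0.063,0,0,0]]

```text
time: 12.5
ee_pos: [0.4954, -0.2565, 0.1438]
orientation: [0.713, 0.701, 0.0, -0.0]
force: [-0.1, 0.0, 0.0]
grip_width: -0.0001
```

Call:
drive_tool:
  increments:
    - [[0.009,0,0.003,0],[0.017,0,0.008,0],[0.023,0,0.014,0],[0.028,0,0.021,0],[0.031,0,0.028,0],[0.032,0,0.033,0],[0.032,0,0.037,0],[0.032,0,0.037,0]]

```text
time: 13.17
ee_pos: [0.4956, -0.2248, 0.1078]
orientation: [0.714, 0.7, 0.0, -0.002]
force: [-3.6, 4.1, 11.2]
grip_width: 0.0001
```

Call:
drive_tool:
  increments:
    - [[0,0,-0.03,0],[0,0,-0.065,0],[0,0,-0.1,0],[0.01,0.01,-0.13,0],[0.03,0.03,-0.14,0],[0.045,0.065,-0.14,0],[0.052,0.1,-0.14,0],[0.052,0.135,-0.14,0]]

```text
time: 13.83
ee_pos: [0.6333, -0.1746, 0.247]
orientation: [0.713, 0.701, 0.0, -0.0]
force: [0.9, -0.9, -0.4]
grip_width: -0.0001
```

```bash
python3 -c "
from h import *
import cv2
todo([.635,-.1755,.160],-1)
cv2.imwrite('pics/s6.png',np.hstack([cv2.resize(optics.capture('side')[80:240,200:350,::-1],(375,400)),cv2.resize(optics.capture('wrist')[:,:,::-1],(425,400))]))
"
```

```text
t 13.83 pos [ 0.6333 -0.1746  0.247 ] alpha -1.0 w -0.0001 F [ 0.9 -0.9 -0.4] j6 -0.32
  shift [-0.001   0.0017  0.087 ] turn 0.0
```

View pics/s6.png

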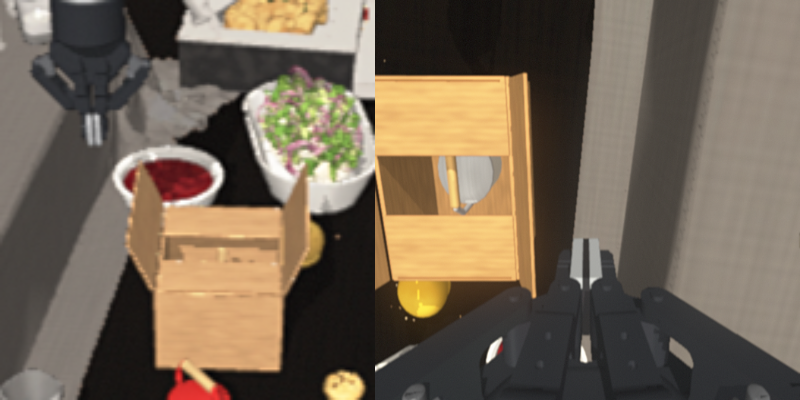

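Both short flaps lie flat. In the wrist half the far flap stands at columns 510 to 535, left of the fingertips at (585,240), so the descent behind it is clear.

Call:
drive_tool:
  increments:
    - [[0,0.001,0.02,0],[0,0.001,0.045,0],[0,0.001,0.065,0],[0,0.001,0.08,0],[0,0.001,0.086,0],[0,0.001,0.088,0],[0,0.001,0.088,0],[0,0.001,0.088,0]]

```text
time: 14.6
ee_pos: [0.6336, -0.1768, 0.16]
orientation: [0.714, 0.7, 0.0, 0.001]
force: [0.2, 0.1, 1.1]
grip_width: -0.0002
```

Call:
drive_tool:
  increments:
    - [[0,-0.008,0,0],[0,-0.018,0,0],[0,-0.028,0,0],[0,-0.038,0,0],[0,-0.048,0,0],[0,-0.058,0,0],[0,-0.066,0,0],[0,-0.066,0,0]]

```text
time: 15.27
ee_pos: [0.5647, -0.1749, 0.1584]
orientation: [0.714, 0.7, -0.001, -0.001]
force: [0.0, 0.6, 0.6]
grip_width: -0.0001
```

Call:
drive_tool:
  increments:
    - [[0,-0.013,0.006,0],[0,-0.023,0.015,0],[0,-0.031,0.026,0],[0,-0.035,0.035,0],[0,-0.037,0.042,0],[0,-0.038,0.047,0],[0,-0.038,0.0485,0],[0,-0.038,0.0485,0]]

```text
time: 15.93
ee_pos: [0.5287, -0.1744, 0.1114]
orientation: [0.713, 0.701, -0.001, -0.001]
force: [-5.2, 1.5, 9.1]
grip_width: -0.0
```

Call:
drive_tool:
  increments:
    - [[0,0,-0.03,0],[0,0,-0.065,0],[0,0,-0.1,0],[0,-0.02,-0.13,0],[0,-0.055,-0.135,0],[0,-0.095,-0.135,0],[0,-0.135,-0.135,0],[0,-0.173,-0.135,0]]

```text
time: 16.6
ee_pos: [0.3549, -0.1711, 0.2455]
orientation: [0.713, 0.701, 0.0, 0.0]
force: [0.0, 0.1, 1.1]
grip_width: 0.0001
```

Call:
drive_tool:
  increments:
    - [[0,0,0,0],[0,0,0,0],[0,0,0.02,0],[0,0,0.045,0],[0,0,0.07,0],[0,0,0.083,0],[0,0,0.087,0],[0,0,0.087,0]]

```text
time: 17.27
ee_pos: [0.3567, -0.1712, 0.1574]
orientation: [0.713, 0.701, -0.0, -0.001]
force: [-0.1, 1.1, 0.3]
grip_width: -0.0001
```

```bash
python3 -c "
from h import *
import cv2
todo([.425,-.1755,.158],-1)
cv2.imwrite('pics/s7.png',np.hstack([cv2.resize(optics.capture('side')[80:240,200:350,::-1],(375,400)),cv2.resize(optics.capture('wrist')[:,:,::-1],(425,400))]))
"
```

```text
t 17.27 pos [ 0.3567 -0.1712  0.1574] alpha -1.0 w -0.0001 F [-0.1  1.1  0.3] j6 -0.54
  shift [-0.0031  0.0683 -0.0007] turn -0.0
```

View pics/s7.png

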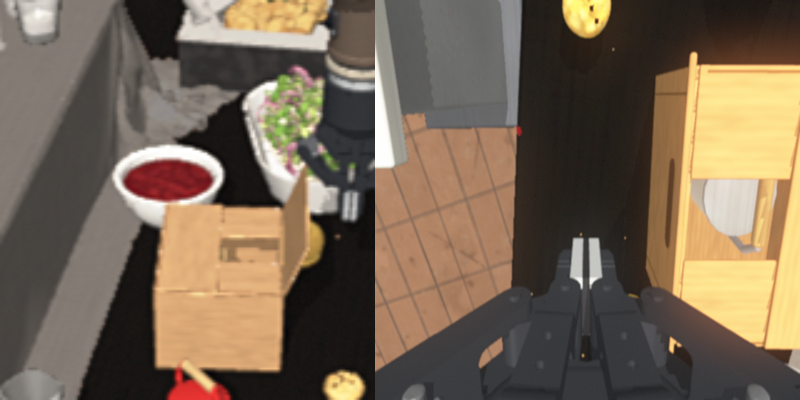

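The far flap is flat, and the fingers stand outside the near flap at (585,240).

Call:
drive_tool:
  increments:
    - [[-0.003,0.01,0,0],[-0.003,0.02,0,0],[-0.003,0.03,0,0],[-0.003,0.04,0,0],[-0.003,0.05,0,0],[-0.003,0.06,0,0],[-0.003,0.069,0,0],[-0.003,0.069,0,0]]

```text
time: 18.03
ee_pos: [0.4272, -0.1758, 0.1585]
orientation: [0.713, 0.701, 0.0, 0.001]
force: [0.1, -0.2, 0.4]
grip_width: -0.0002
```

Call:
drive_tool:
  increments:
    - [[0,0.013,0.006,0],[0,0.023,0.015,0],[0,0.031,0.026,0],[0,0.035,0.035,0],[0,0.037,0.042,0],[0,0.037,0.046,0],[0,0.037,0.048,0],[0,0.037,0.048,0]]

```text
time: 18.7
ee_pos: [0.4618, -0.176, 0.1115]
orientation: [0.714, 0.701, -0.0, -0.001]
force: [-2.1, 2.1, 8.4]
grip_width: -0.0003
```

Call:
drive_tool:
  increments:
    - [[0,0,-0.02,0],[0,0,-0.05,0],[0,0,-0.08,0],[0,0,-0.115,0],[0,0,-0.14,0],[0.03,0,-0.145,0],[0.065,0,-0.145,0],[0.1,0,-0.145,0]]

```text
time: 19.37
ee_pos: [0.4637, -0.0759, 0.2564]
orientation: [0.715, 0.7, 0.001, 0.001]
force: [0.4, 0.5, 0.2]
grip_width: 0.0001
```

Call:
drive_tool:
  increments:
    - [[0.03,0,0,0],[0.065,0,0,0],[0.1,0,0,0],[0.13,0,0,0],[0.16,0,0,0],[0.19,0,0,0],[0.21,0,0,0],[0.21,0,0,0]]

```text
time: 20.03
ee_pos: [0.4669, 0.1367, 0.2551]
orientation: [0.712, 0.702, 0.0, -0.001]
force: [0.2, 0.2, -0.4]
grip_width: -0.0
```

```bash
python3 -c "
from h import *
import cv2
todo([.425,-.1755,.158],-1)
cv2.imwrite('pics/s8.png',np.hstack([cv2.resize(optics.capture('side')[100:240,200:350,::-1],(429,400)),cv2.resize(optics.capture('top')[150:310,270:430,::-1],(371,400))]))
"
```

```text
t 20.03 pos [0.4669 0.1367 0.2551] alpha -0.8 w -0.0000 F [ 0.2  0.2 -0.4] j6 0.21
  shift [-0.313  -0.0372  0.0966] turn 0.2
```

View pics/s8.png

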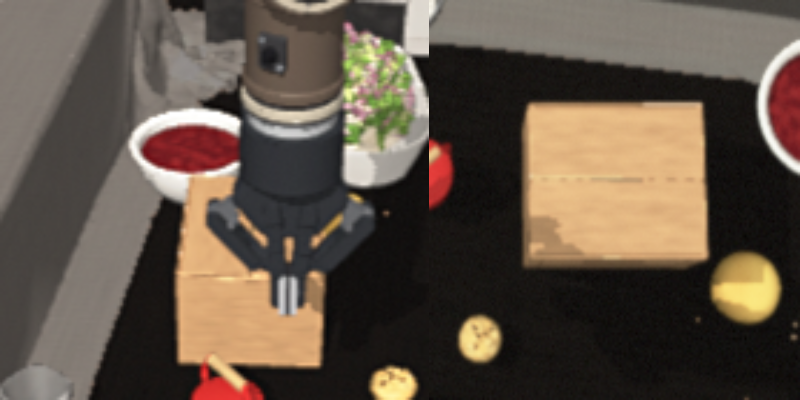

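The carton is shut: the seam in the top half at row 180 is even, and the cheese and muffin are where they were.

```bash
python3 -c "
from cell import order
print(order.sign_off())"
```

```text
the job is handed in; nothing more can be done
None
```

The takeaway order is packed and handed in at about 20 s of the 64 s allowed. The white canister was lifted off the riser by its handle and set down upright on the carton floor. I released it only after a contact reading of 3.6 N, and the wrist picture afterwards showed it standing upright.

I then folded the flaps in this order: left short, right short, far long, near long. Each was pressed until it met its stop, with 8 to 18 N read at the end of each press.

The last top and side pictures show the carton shut with a straight, even seam and the gripper clear of it. The muffin and cheese look unmoved. The tea-light was well away from every path and nothing touched it, but I did not measure its position again at the end.

No check failed. The two-view measurements agreed within about 4 mm. The one disagreement was the carton's yaw, which came out between about -2.8° and +1.4° depending on the view, and I worked with -1°.

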